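# Bring the fold mirror into the beam and lock its carriage

### The arm

A 7-joint arm with a two-finger parallel gripper is mounted at the origin on the work surface. World frame = base frame: x ahead of the robot, y to its left, z up, the work surface at z = 0. Lengths are in m, angles in rad, forces in N, time in s.
With the tool pointing down it reaches from about 0.425 to 0.925 m from the base axis. Payload 6.8 kg.
Tool frame: the origin (TCP) lies midway between the tips of the shut fingers; the grasp point (between the pads) lies 19 mm behind it; z points along the fingers, y is the line along which they close (so a half turn about z gives the same grasp; the last joint's range is limited). The gripper opens to 85 mm and grips with 20 to 120 N. Pads are 22 mm wide; open, the fingers measure 114 mm over their backs; the gripper's body (76 mm by 85 mm) begins 54 mm behind the grasp point. The pads swing forward as they close: fully open they stand 13 mm farther back than shut.
Start: joints at [1.189, 0.477, 0.022, 1.555, -0.011, 1.109, -0.083], TCP at [0.183, -0.65, 0.231] pointing down, gripper open.
Joint ranges: [-2.96, 2.96], [-0.34, 2.1], [-1.41, 1.46], [0.24, 2.44], [-1.37, 4.51], [0.17, 1.92], [-2.96, 2.96]. Speed limits (rad/s): [2.39, 2.39, 3.14, 3.14, 3.14, 3.14, 3.14].

### API

Orientations are given as a rotation vector (axis times angle).
In Python, from bench import r gives the robot as it stands. The module is installed in compiled form; this text tells all that it offers.
- The arm moves only by the tool apply_moves, never from a script. Its argument "rows" is a list of rows, each a list of 6 numbers: the shift along the tool's x, y, z scaled (see below), then the turn, a rotation vector about the tool's x, y, z scaled (see below). A call has 1 to 5 rows; each row is the pose to reach, as a shift and turn from the pose commanded when the call began, along the tool's axes at that moment; what a row does not reach only later rows make up. The controller multiplies each number of a shift by 0.25 m and each number of a turn by 90 degrees. A row lasts 1/8 s, in which the tool goes at most 62.5 mm and 10.7 degrees, less where a joint would pass 70% of its speed; a pose out of reach is approached as far as the arm can. A call with a number of a shift or a turn outside -1 to 1 is refused whole. A call with a gripper value outside its range is refused whole. "claw" is the opening, from 0 (shut) to 1 (fully open), set as the call begins (left out, the last holds). The fingers move at their own pace and stop on an object; "newtons" is the grip in N (left out, the last holds). Time passes only in rows, so rows that repeat a pose let the fingers close. It gives the time, the measured TCP pose, the force, the opening and the grip force at its end, in the units of the state.
- r.get_obs(): the state, without advancing time (a new reading comes with each control period).
- r.grab_frame(name): name is "side" or "top" or "wrist"; returns a dict with "pixels" (480x640x3 uint8, red, green, blue), "intrinsics" (3x3 intrinsics, pixels), "eye" and "attitude" of the camera in the world. Camera axes: x right, y up, looking along -z (the intrinsics and any distortion apply to the point x, -y, -z); pixel columns grow to the right and rows downward; lengths in m; the calibration is good to about 2 mm. A picture is of the moment at which its call begins. There is no depth.
- r.hand_in(): hands the job in; it is judged then, once.
Trained networks look in a picture, given as the dict that the camera call returned (one of the last four; its "shot" number tells which), for a name from the list of things; names that differ only in an ending like _2 or _b are one class to them, and where a whole thing is asked for, a point or a joint stands for the part that bears it (a point fixed in the world has none). Each returns a list of dicts, best first, with "conf" (0 to 1); they miss things now and then, are a little off and sometimes report something else, mostly with a low value. They report only what shows in the picture. A call takes as long as a camera call. They do not tell look-alikes from the thing itself.
- r.search_frame(picture, thing): "rect" ([left, top, width, height] in pixels, round what is visible of it).
- r.outline_of(picture, thing): "pixels" (480x640 bool, what is visible of it) and "rect" ([left, top, width, height] in pixels, round what is visible of it).
- r.landmark_of(picture, thing): "point" ([column, row] in pixels: a listed point, or the origin of a listed thing).
The state is a dict: "clock": time; "joints": joint angles; "qvel": joint speeds; "tau": joint torques, N m; "tcp_pos": TCP position; "orientation": TCP orientation; "contact_force": force on the tool from outside, world axes, zero at the start; "moment": the same for the moment, N m; "grip_width": finger opening in m; "gripper_force": force on a finger pad.
Only numpy, scipy, OpenCV 4.12 (cv2) and the standard library are available. Lean on these libraries where they do the work, as an engineer would, in place of code of your own. Each camera call takes 0.05 s, during which the arm holds its last target. There are 200 camera calls.

### The job

Bring the fold mirror into the beam: free its parked carriage by pressing the red knob down and turning it anticlockwise into line with the rail so that it springs up, slide the carriage gently right up to the black end stop, and lock it there by pressing the knob down again and turning it clockwise as far as it goes, so that it stays latched down. The aluminium clamping fork left across the rail is in the way: lay it flat in the blue tray. Do not touch the mirror or its mount, and leave everything else on the table where it is.

Things in the scene. Friction and masses are not known exactly. Their poses are not given: they have to be found in the camera images.
- rail: dark grey rail with white scale marks, fixed to the table, 520 mm long (its own y), 80 mm wide (x), top 22 mm above the table. Origin: centre of its underside, on the table. Its y axis points along the rail from the park end to the black end stop (80 wide, 24 thick, top 48 mm above the table) at the rail's +y end. The carriage slides along the rail's middle line (x = 0).
- stop_face (a point): middle of the end stop's face that the carriage comes to rest against, 22 mm above the table; axes as the rail
- carriage_center (a point): centre of the black carriage block, 100 mm wide (x), 170 mm long (y, along the rail), 28 mm high, from 24 to 52 mm above the table; axes as the rail. It begins locked at the park end, the mirror on its stop end. The knob's axis stands upright on its middle line, 35 mm behind its centre (y = -35 mm); around it an aluminium collar of 72 mm diameter, top 66 mm above the table.
- carriage (a joint): travel of the carriage along the rail, m: 0 to 0.02 parked, 0.300 against the end stop. Once free it slides with about 2.5 N of friction; while locked it cannot leave its place (some 20 mm of play in the park slot, 2 mm at the end stop).
- knob_grip (a point): centre of the red knob's upright grip bar: 60 mm long (y of this point), 14 mm thick (x), 26 mm high. The bar stands on a red disc of 64 mm diameter and 8 mm thickness whose top lies 13 mm below this point. The point rises, sinks and turns with the knob: with the knob up it is 101 mm above the table, latched about 94 mm, fully pressed 88 mm. A white line marks one half of the bar.
- knob (a joint): angle of the knob, rad, growing clockwise seen from above: 0 = bar in line with the rail (free); 1.05 to 1.30 = locked, 1.30 is the end of its turn. It turns easily (0.05 N m) but only while it is pressed down at least 11 mm from its up position (4 mm from its latched one).
- plunger (a joint): how far the knob is pressed down, m: 0 = up, about 0.007 = latched down in the locked position, 0.013 = fully down. Spring force 5 N at 0 to 11.5 N at 0.013. Under the knob a locking pin sinks into the rail; at the end stop side there is only one hole for it, met with the carriage within 2 mm of the stop: elsewhere on the way the knob cannot be pressed down far enough to turn.
- mirror_center (a point): centre of the fold mirror in its black mount on the carriage, 58 mm ahead of the carriage's centre; plate 54 mm wide, 54 mm high and 10 mm thick, set at 45 degrees to the rail, top 110 mm above the table. Not to be touched.
- fork_center (a point): centre (half-way up) of the aluminium clamping fork, a flat piece 120 mm long (x), 40 mm wide (y), 12 mm thick, 110 to 225 g; solid from its -x end to 6 mm beyond the centre, then two prongs 12 mm wide with a 16 mm slot. It lies flat on the rail's top, across it.
- tray_in (a point): centre of the inner floor (5 mm above the table) of the blue tray, 190 mm long (x), 130 mm wide (y), 30 mm high, walls 4 mm, fixed to the table
- iris: black iris on a steel post with a 56 mm round foot, 88 mm tall, loose, beyond the rail. Origin: centre of its underside. Leave alone.
- lens: black lens mount on a steel post with a 56 mm round foot, 88 mm tall, loose, beyond the rail. Origin: centre of its underside. Leave alone.
- driver: screwdriver with a yellow handle, 180 mm long (x), 26 mm thick, lying between robot and rail. Origin: its middle, on the table. Leave alone.
- case: grey and white optics case, 85 x 65 x 28 mm, lying between robot and rail. Origin: centre of its underside. Leave alone.
- bottle: white bottle with a blue cap, 52 mm thick, 110 mm tall, between robot and rail near the park end. Origin: centre of its underside. Leave alone.
- console: flat black meter console, 170 x 120 x 42 mm, fixed on the side opposite to the tray. Origin: centre of its underside.
Mind the look-alikes: they are no part of the job. There is more than one size of the part that bears fork_center; the job needs the smallest.

How it is judged:
By the outcome, as a careful person would: the job done as asked, in the order asked, and still so for the second after the job is handed in, with the robot touching nothing.
It also fails if it takes over 59 s, if anything falls off the work surface, if the arm or the gripper's body presses on something with over 40 N, if the wrist force passes 120 N, or if a joint passes its speed limit or range.

## Working session

There is one attempt and no reset: what is moved stays moved. The work goes in short steps, Python scripts to look and compute and a tool call to move; the robot and the scene stay as the last step left them, time stands still between calls to the robot, and variables do not carry over. Pictures are saved under pics/ and viewed, at most 10 in all, crops included, and the job is handed in when it is done.

Besides the shell and the picture viewer there is one more tool, called as a command line: name --pt "numbers of a row" for each row, then --argument value for the rest. apply_moves: Moves the arm, as the interface text tells. Its arguments: {"type":"object","properties":{"rows":{"type":"array","items":{"type":"array","items":{"type":"number"}}},"claw":{"type":"number"},"newtons":{"type":"number"}},"required":["rows"]}

```bash
mkdir -p pics; cat > h.py <<'E'
import numpy as np, cv2
from scipy.spatial.transform import Rotation as R
from bench import r
def att(f):
    a=np.array(f["attitude"],float)
    return a if a.shape==(3,3) else (R.from_rotvec(a).as_matrix() if a.size==3 else R.from_quat(a).as_matrix())
def proj(f,P):
    p=(np.atleast_2d(P)-f["eye"])@att(f); K=np.array(f["intrinsics"])
    q=np.c_[p[:,0],-p[:,1],-p[:,2]]@K.T; return q[:,:2]/q[:,2:]
def back(f,uv,z):
    K=np.array(f["intrinsics"]); d=np.linalg.inv(K)@np.array([uv[0],uv[1],1.])
    d=att(f)@np.array([d[0],-d[1],-d[2]]); e=np.array(f["eye"]); return e+d*(z-e[2])/d[2]
def save(f,n,box=None,s=1):
    im=f["pixels"][:,:,::-1]
    if box: im=im[box[1]:box[3],box[0]:box[2]]
    cv2.imwrite("pics/"+n,cv2.resize(im,None,fx=s,fy=s,interpolation=cv2.INTER_CUBIC))
E
python3 - <<'E'
from h import *
o=r.get_obs(); print({k:np.round(v,3) for k,v in o.items()})
for c in ["top","side"]:
    f=r.grab_frame(c); save(f,c+"0.png"); print(c,[k for k in f],np.array(f["eye"]),np.round(f["attitude"],3),np.array(f["intrinsics"]).tolist())
    for t,z in [("rail",0),("stop_face",.022),("carriage_center",.038),("knob_grip",.094),("mirror_center",.083),("fork_center",.028),("tray_in",.005),("iris",0),("lens",0),("driver",0),("case",0),("bottle",0),("console",0)]:
        print(t,[(np.round(d["point"]).tolist(),round(d["conf"],2),np.round(back(f,d["point"],z)[:2],3).tolist()) for d in r.landmark_of(f,t)])
E
```

```text
{'clock': np.float64(0.0), 'joints': array([ 1.189,  0.478,  0.022,  1.557, -0.011,  1.109, -0.083]), 'qvel': array([ 0.   ,  0.001,  0.002, -0.001, -0.001,  0.   , -0.   ]), 'tau': array([ 0.0000e+00, -5.9645e+01,  1.6080e+00, -2.8120e+01,  1.2000e-02,
        9.0000e-03, -0.0000e+00]), 'tcp_pos': array([ 0.182, -0.649,  0.23 ]), 'orientation': array([-3.11e+00, -4.29e-01,  1.00e-03]), 'contact_force': array([ 0.578, -0.228,  1.142]), 'moment': array([-0.009,  0.012,  0.059]), 'gripper_force': np.float64(0.0), 'grip_width': np.float64(0.085)}
top ['pixels', 'intrinsics', 'eye', 'attitude', 'shot'] [0.38868859 0.00927084 1.08079569] [ 0.106 -0.12  -1.58 ] [[538.6266534835046, 0.0, 322.33042614365485], [0.0, 538.6266534835046, 244.05464074677653], [0.0, 0.0, 1.0]]
rail [([317.0, 214.0], 0.86, [0.608, 0.009])]
stop_face [([198.0, 235.0], 0.91, [0.564, 0.245])]
carriage_center [([387.0, 197.0], 0.89, [0.633, -0.13])]
knob_grip [([409.0, 190.0], 0.83, [0.633, -0.166])]
mirror_center [([361.0, 200.0], 0.73, [0.617, -0.076])]
fork_center [([381.0, 355.0], 0.91, [0.325, -0.112]), ([257.0, 3
[... 936 characters left out ...]
ter [([364.0, 293.0], 0.96, [0.631, -0.131])]
knob_grip [([375.0, 294.0], 0.78, [0.645, -0.17])]
mirror_center [([359.0, 264.0], 0.59, [0.622, -0.082])]
fork_center [([344.0, 218.0], 0.8, [0.608, 0.107]), ([226.0, 298.0], 0.57, [0.323, -0.12]), ([244.0, 219.0], 0.56, [0.356, 0.115]), ([385.0, 230.0], 0.28, [0.708, 0.061])]
tray_in []
iris [([395.0, 262.0], 0.79, [0.725, -0.018])]
lens [([384.0, 231.0], 0.56, [0.711, 0.082])]
driver [([296.0, 239.0], 0.85, [0.484, 0.067])]
case [([307.0, 287.0], 0.96, [0.506, -0.082]), ([327.0, 333.0], 0.72, [0.544, -0.205]), ([387.0, 230.0], 0.21, [0.72, 0.086])]
bottle [([326.0, 333.0], 0.57, [0.543, -0.206])]
console [([288.0, 154.0], 0.78, [0.472, 0.39])]
```

View pics/top0.png

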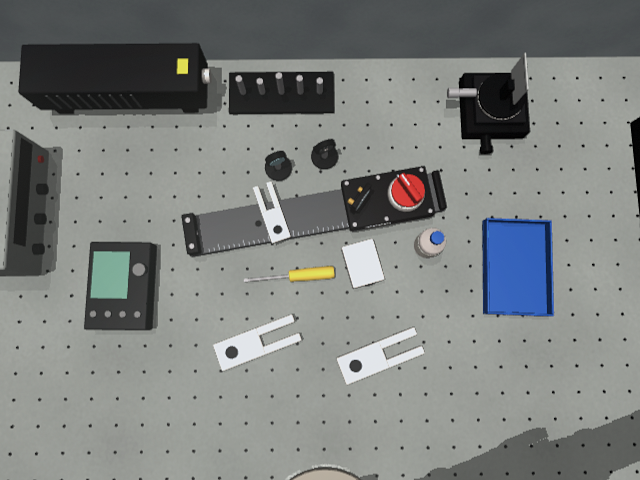

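View pics/side0.png

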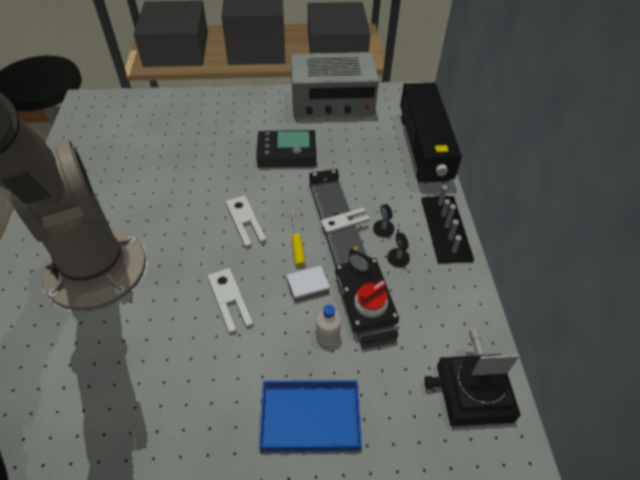

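The top view shows the three forks: one across the rail at (270,211), two larger ones on the bench at (257,341) and (381,355). The choice is the one on the rail at (270,211). The side view agrees: fork at (344,218), knob (372,296), tray (310,415).

```bash
python3 - <<'E'
from h import *
f=r.grab_frame("top")
def ol(t,z,near):
    L=r.outline_of(f,t)
    L=[d for d in L if abs(d["rect"][0]+d["rect"][2]/2-near[0])+abs(d["rect"][1]+d["rect"][3]/2-near[1])<40]
    if not L: print(t,"none");return
    m=L[0]["pixels"]; v,u=np.nonzero(m)
    P=np.array([back(f,p,z)[:2] for p in zip(u,v)])
    c,s,a=cv2.minAreaRect((P*1000).astype(np.float32)); print(t,round(L[0]["conf"],2),np.round(c,1),np.round(s,1),round(a,1),"mean",np.round(P.mean(0)*1000,1))
    return m
ol("rail",.022,(317,214)); ol("tray_in",.03,(518,266)); ol("carriage_center",.052,(390,197)); ol("fork_center",.034,(270,211)); ol("knob_grip",.09,(408,190))
for n in [(257,341),(381,355)]: ol("fork_center",.012,n)
L=r.landmark_of(f,"fork_center"); print([(d["point"],np.round(back(f,d["point"],.028),4)) for d in L])
a=f["pixels"][145:265,215:295,::-1]; b=f["pixels"][150:240,340:450,::-1]
A=cv2.resize(a,None,fx=4.5,fy=4.5,interpolation=cv2.INTER_CUBIC); B=cv2.resize(b,None,fx=4,fy=4,interpolation=cv2.INTER_CUBIC)
o=np.zeros((540,800,3),np.uint8); o[:540,:360]=A; o[:360,360:800]=B; cv2.imwrite("pics/crop.png",o)
E
```

```text
rail 0.81 [608.4  13.6] [107.5 527.5] 9.5 mean [607.9  -3.3]
tray_in 0.91 [ 491.9 -384.2] [138.4 190.4] 87.3 mean [ 490.4 -384.2]
carriage_center 0.95 [ 626.3 -129.9] [104.4 172.6] 9.9 mean [ 625.7 -129.5]
fork_center 0.61 [605.5  98.5] [123.9  42.2] 19.3 mean [597.9  96.2]
knob_grip 0.9 [ 633.7 -163. ] [61.3 63.5] 69.8 mean [ 633.8 -162.8]
fork_center 0.58 [351.4 128.1] [ 58.  165.5] 20.8 mean [348.  135.7]
fork_center none
[([271.1, 211.7], array([0.6076, 0.0998, 0.028 ])), ([379.7, 351.7], array([ 0.331 , -0.1088,  0.028 ])), ([257.4, 343.2], array([0.3503, 0.126 , 0.028 ])), ([424.0, 244.5], array([ 0.538 , -0.2024,  0.028 ]))]
```

View pics/crop.png

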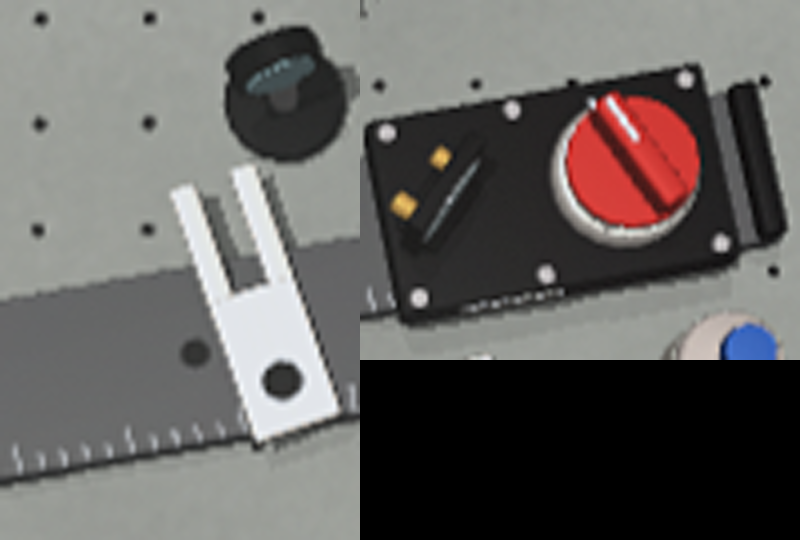

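The crop confirms it: the fork on the rail measures 124x42 mm, while the bench ones are 165x58. The knob bar lies about 67° clockwise of the rail, with its white half towards the far side. I'm moving over the fork.

```bash
cat >> h.py <<'E'
def to(p,psi,o=None):
    o=o or r.get_obs(); Rc=R.from_rotvec(o["orientation"]); Rt=R.from_euler("z",psi,degrees=True)*R.from_euler("x",180,degrees=True)
    s=Rc.inv().apply(np.array(p)-o["tcp_pos"])/.25; t=(Rc.inv()*Rt).as_rotvec()/(np.pi/2)
    print("t",round(float(o["clock"]),2),"pos",np.round(o["tcp_pos"],4),"F",np.round(o["contact_force"],1),"w",round(float(o["grip_width"]),4),"g",round(float(o["gripper_force"]),1),"-> row",np.round(s,3),np.round(t,3))
E
```

apply_moves --pt "0.8 -0.8 0 0 0 0" --pt "0.8 -0.8 0 0 0 0" --pt "0.8 -0.8 0 0 0 0" --pt "0.8 -0.8 0 0 0 0" --pt "0.8 -0.8 0 0 0 0" --claw 0.85

```text
clock: 2.48
tcp_pos: [0.3229, -0.4, 0.2316]
orientation: [-3.111, -0.435, -0.001]
contact_force: [-0.8, -0.6, 0.3]
grip_width: 0.0727
gripper_force: 0.0
```

apply_moves --pt "0.8 -0.8 0 0 0 0" --pt "0.8 -0.8 0 0 0 0" --pt "0.8 -0.8 0 0 0 0" --pt "0.8 -0.8 0 0 0 0" --pt "0.8 -0.8 0 0 0 0"

```text
clock: 3.1
tcp_pos: [0.461, -0.1531, 0.2318]
orientation: [-3.111, -0.435, -0.002]
contact_force: [-0.1, -0.8, -0.1]
grip_width: 0.0724
gripper_force: 0.0
```

apply_moves --pt "0.78 -0.8 0 0 0 -0.04" --pt "0.78 -0.8 0 0 0 -0.04" --pt "0.78 -0.8 0 0 0 -0.04" --pt "0.78 -0.8 0 0 0 -0.04" --pt "0.78 -0.8 0 0 0 -0.04"

```text
clock: 3.72
tcp_pos: [0.5941, 0.0931, 0.2315]
orientation: [-3.094, -0.532, -0.002]
contact_force: [-0.8, -1.1, 0.1]
grip_width: 0.073
gripper_force: 0.0
```

```bash
python3 - <<'E'
from h import *
to([.593,.0944,.12],19.3)
f=r.grab_frame("wrist"); save(f,"w1.png")
for d in r.outline_of(f,"fork_center"):
    v,u=np.nonzero(d["pixels"]); P=np.array([back(f,p,.034)[:2] for p in zip(u,v)])
    c,s,a=cv2.minAreaRect((P*1000).astype(np.float32)); print(round(d["conf"],2),d["rect"],np.round(c,1),np.round(s,1),round(a,1))
for d in r.landmark_of(f,"fork_center"): print(d["point"],d["conf"],np.round(back(f,d["point"],.028),4))
E
```

```text
t 3.73 pos [0.5941 0.0931 0.2315] F [-0.8 -1.1  0.1] w 0.073 g 0.0 -> row [-0.003 -0.006  0.446] [-0.001 -0.001  0.003]
0.75 [295.0, 114.9, 49.0, 133.9] [610.4  98.8] [120.5  41.1] 19.2
0.74 [333.0, 442.7, 88.1, 32.4] [360.8 -58.2] [42.7 89.6] 4.1
0.63 [0.1, 136.5, 53.2, 194.2] [471.4 328.4] [185.9  43.2] 5.0
0.56 [133.0, 368.3, 157.2, 47.0] [376.2 128.4] [ 60.9 157.1] 19.9
0.44 [99.2, 121.9, 538.5, 197.7] [603.3  24. ] [108.4 505.6] 9.8
[402.5, 465.3] 0.95 [ 0.3431 -0.0984  0.028 ]
[215.6, 391.9] 0.85 [0.3699 0.1258 0.028 ]
[318.8, 187.3] 0.59 [0.6098 0.0965 0.028 ]
```

View pics/w1.png

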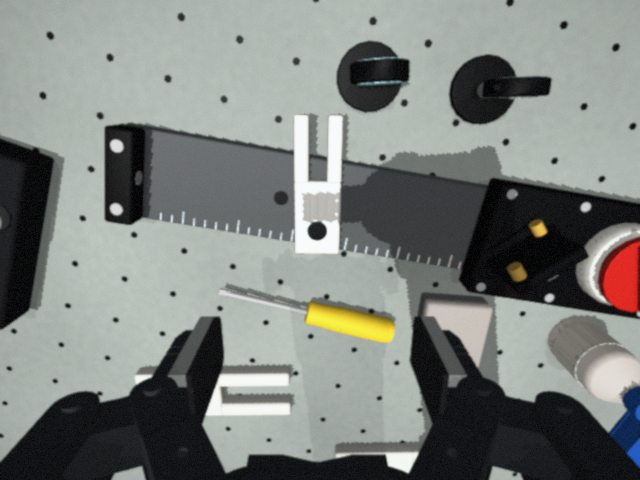

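The wrist view shows the fork at about (318,185), aligned with the fingers and clear of its neighbours. I'm going down to grasp it.

apply_moves --pt "0.01 0 0.4 0 0 0" --pt "0.01 0 0.65 0 0 0" --pt "0.01 0 0.75 0 0 0" --pt "0.01 0 0.83 0 0 0" --pt "0.01 0 0.83 0 0 0"

```text
clock: 4.5
tcp_pos: [0.5952, 0.0885, 0.0237]
orientation: [3.097, 0.525, -0.002]
contact_force: [-0.6, 0.1, 0.8]
grip_width: 0.073
gripper_force: 0.0
```

apply_moves --pt "0 0 0 0 0 0" --pt "0 0 0 0 0 0" --pt "0 0 0 0 0 0" --pt "0 0 0 0 0 0" --pt "0 0 0 0 0 0" --claw 0 --newtons 50

```text
clock: 5.12
tcp_pos: [0.5974, 0.0902, 0.0267]
orientation: [-3.097, -0.526, -0.007]
contact_force: [-2.4, 0.5, 8.3]
grip_width: 0.0379
gripper_force: 49.8
```

apply_moves --pt "0 0 -0.08 0 0 0" --pt "0 0 -0.3 0 0 0" --pt "0 0 -0.55 0 0 0" --pt "0 0 -0.8 0 0 0" --pt "0 0 -0.8 0 0 0"

```text
clock: 5.75
tcp_pos: [0.5988, 0.0906, 0.2316]
orientation: [3.097, 0.526, 0.02]
contact_force: [0.4, -0.7, -1.8]
grip_width: 0.038
gripper_force: 51.3
```

apply_moves --pt "-0.1 0.16 0 0 0 0" --pt "-0.21 0.33 0 0 0 0" --pt "-0.32 0.5 0 0 0 0" --pt "-0.43 0.67 0 0 0 0" --pt "-0.53 0.83 0 0 0 0"

```text
clock: 6.38
tcp_pos: [0.5374, -0.1519, 0.2237]
orientation: [3.097, 0.526, -0.002]
contact_force: [0.7, -0.6, -1.9]
grip_width: 0.0382
gripper_force: 51.3
```

apply_moves --pt "-0.1 0.16 0 0 0 0.06" --pt "-0.21 0.33 0 0 0 0.12" --pt "-0.32 0.5 0 0 0 0.18" --pt "-0.43 0.67 0 0 0 0.24" --pt "-0.53 0.83 0 0 0 0.245"

```text
clock: 7.0
tcp_pos: [0.481, -0.3911, 0.2236]
orientation: [-3.14, 0.078, 0.002]
contact_force: [1.2, -0.4, -2.3]
grip_width: 0.0381
gripper_force: 51.3
```

```bash
python3 - <<'E'
from h import *
f=r.grab_frame("top"); g=r.grab_frame("wrist"); save(g,"w2.png")
for F in (f,g):
  for d in r.outline_of(F,"tray_in")[:1]:
    hsv=cv2.cvtColor(F["pixels"],cv2.COLOR_RGB2HSV); m=cv2.inRange(hsv,(105,120,40),(125,255,255))
    n,l,st,_=cv2.connectedComponentsWithStats(m); i=1+st[1:,4].argmax(); v,u=np.nonzero(l==i)
    P=np.array([back(F,p,.03)[:2] for p in zip(u,v)])
    c,s,a=cv2.minAreaRect((P*1000).astype(np.float32)); print(round(d["conf"],2),st[i],np.round(c,1),np.round(s,1),round(a,1))
  for d in r.landmark_of(F,"tray_in")[:1]: print(d["point"],d["conf"],np.round(back(F,d["point"],.005),4))
to([.483,-.392,.12],-2.7)
E
```

```text
0.64 [ 483  218   71   98 6578] [ 492.5 -384.8] [137.  189.9] 86.9
[516.1, 265.9] 0.77 [ 0.4956 -0.3909  0.005 ]
0.92 [  218    64   168   225 22948] [ 496.4 -390.5] [129.1 188.7] 87.1
[303.3, 179.5] 0.55 [ 0.4977 -0.3896  0.005 ]
t 7.3 pos [ 0.4827 -0.3882  0.2236] F [-0.4  0.8 -1.3] w 0.0382 g 51.3 -> row [0.002 0.016 0.414] [-0.001  0.     0.   ]
```

View pics/w2.png

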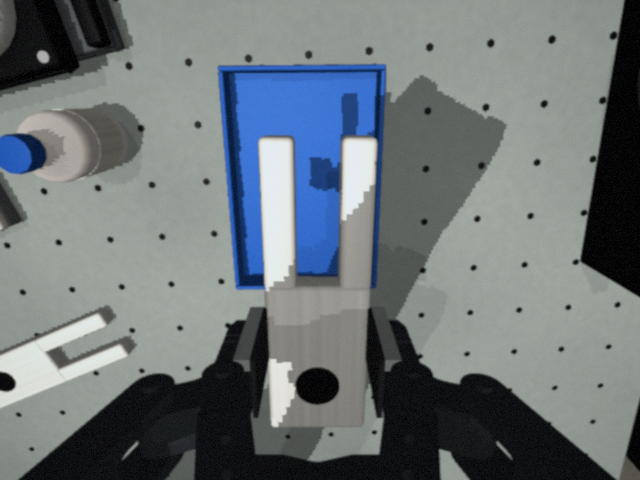

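The wrist view shows the fork held level by its solid end, over the middle of the tray (rim corners about (220,65) to (385,290)). I'm lowering it.

apply_moves --pt "0 0.01 0.25 0 0 0" --pt "0 0.01 0.5 0 0 0" --pt "0 0.01 0.7 0 0 0" --pt "0 0.01 0.82 0 0 0" --pt "0 0.01 0.84 0 0 0"

```text
clock: 7.92
tcp_pos: [0.4817, -0.3895, 0.0118]
orientation: [-3.137, 0.072, 0.005]
contact_force: [-0.6, -0.1, -1.1]
grip_width: 0.038
gripper_force: 51.2
```

apply_moves --pt "0 0 0.01 0 0 0" --pt "0 0 0.01 0 0 0" --pt "0 0 0.01 0 0 0"

```text
clock: 8.3
tcp_pos: [0.4831, -0.3928, 0.0127]
orientation: [3.139, -0.076, 0.003]
contact_force: [0.1, 0.1, -1.3]
grip_width: 0.0384
gripper_force: 51.2
```

apply_moves --pt "0 0 0.006 0 0 0" --pt "0 0 0.006 0 0 0" --pt "0 0 0.006 0 0 0"

```text
clock: 8.68
tcp_pos: [0.4823, -0.3923, 0.0098]
orientation: [-3.141, 0.076, -0.0]
contact_force: [-0.7, 0.3, -1.2]
grip_width: 0.0381
gripper_force: 51.2
```

```bash
python3 - <<'E'
from h import *
to([.483,-.392,.12],-2.7)
f=r.grab_frame("top")
to([.483,-.392,.12],-2.7)
E
```

```text
t 8.68 pos [ 0.4823 -0.3923  0.0098] F [-0.7  0.3 -1.2] w 0.0381 g 51.2 -> row [ 0.003 -0.001 -0.441] [-0.    -0.    -0.001]
t 8.72 pos [ 0.4823 -0.3923  0.0098] F [ 0.9 -1.  -1.5] w 0.038 g 51.2 -> row [ 0.003 -0.001 -0.441] [-0.     0.    -0.001]
```

apply_moves --pt "0 0 0.008 0 0 0" --pt "0 0 0.008 0 0 0" --pt "0 0 0.008 0 0 0"

```text
clock: 9.1
tcp_pos: [0.4824, -0.3924, 0.0088]
orientation: [3.14, -0.076, 0.0]
contact_force: [-2.8, 2.6, 7.6]
grip_width: 0.0385
gripper_force: 52.2
```

apply_moves --pt "0 0 0.006 0 0 0" --pt "0 0 0.006 0 0 0" --pt "0 0 0.006 0 0 0"

```text
clock: 9.48
tcp_pos: [0.4825, -0.3924, 0.0087]
orientation: [3.14, -0.076, 0.0]
contact_force: [-6.3, 5.2, 19.9]
grip_width: 0.0378
gripper_force: 53.6
```

apply_moves --pt "0 0 -0.007 0 0 0" --pt "0 0 -0.007 0 0 0" --pt "0 0 -0.007 0 0 0" --pt "0 0 -0.007 0 0 0" --pt "0 0 -0.007 0 0 0" --claw 0.7

```text
clock: 10.1
tcp_pos: [0.4823, -0.3922, 0.0079]
orientation: [-3.141, 0.076, 0.0]
contact_force: [0.6, -0.4, 0.1]
grip_width: 0.0596
gripper_force: 0.0
```

apply_moves --pt "0 0 -0.1 0 0 0" --pt "0 0 -0.3 0 0 0" --pt "0 0 -0.55 0 0 0" --pt "0 0 -0.75 0 0 0" --pt "0 0 -0.75 0 0 0"

```text
clock: 10.72
tcp_pos: [0.4847, -0.3939, 0.2005]
orientation: [3.136, -0.076, 0.012]
contact_force: [1.1, -0.6, -0.1]
grip_width: 0.0597
gripper_force: 0.0
```

```bash
python3 - <<'E'
from h import *
f=r.grab_frame("wrist")
to([.633,-.164,.2],32.8)
for d in r.outline_of(f,"fork_center")[:2]:
    v,u=np.nonzero(d["pixels"]); P=np.array([back(f,p,.017)[:2] for p in zip(u,v)])
    c,s,a=cv2.minAreaRect((P*1000).astype(np.float32)); print(round(d["conf"],2),d["rect"],np.round(c,1),np.round(s,1),round(a,1))
E
```

```text
t 10.78 pos [ 0.4832 -0.3929  0.1976] F [-0.2 -0.1 -0.7] w 0.0598 g 0.0 -> row [ 0.554 -0.944 -0.01 ] [ 0.002 -0.002 -0.395]
0.71 [0.0, 322.9, 127.3, 103.1] [ 334.9 -127.4] [ 59.7 154.2] 20.5
0.66 [288.2, 123.5, 50.9, 137.8] [ 498.5 -393. ] [ 40.5 118.2] 87.1
```

The fork lies flat in the tray, at (0.4985,-0.393). Next, the knob.

apply_moves --pt "0.55 -0.94 0 0 0 -0.395" --pt "0.55 -0.94 0 0 0 -0.395" --pt "0.55 -0.94 0 0 0 -0.395" --pt "0.55 -0.94 0 0 0 -0.395" --pt "0.55 -0.94 0 0 0 -0.395" --claw 0.5

```text
clock: 11.45
tcp_pos: [0.6318, -0.1583, 0.1933]
orientation: [-3.007, -0.896, 0.002]
contact_force: [0.4, 0.4, 0.1]
grip_width: 0.0427
gripper_force: 0.0
```

apply_moves --pt "0 0 0 0 0 0" --pt "0 0 0 0 0 0"

```text
clock: 11.7
tcp_pos: [0.6295, -0.1667, 0.1944]
orientation: [3.015, 0.882, -0.004]
contact_force: [-0.8, -0.1, 0.4]
grip_width: 0.0426
gripper_force: 0.0
```

```bash
python3 - <<'E'
from h import *
f=r.grab_frame("wrist"); save(f,"w3.png"); t=r.grab_frame("top")
to([.633,-.164,.2],32.8)
for F in (f,t):
  for d in r.landmark_of(F,"knob_grip")[:2]: print(d["point"],d["conf"],np.round(back(F,d["point"],.094),4))
  for d in r.outline_of(F,"carriage_center")[:1]:
    v,u=np.nonzero(d["pixels"]); P=np.array([back(F,p,.052)[:2] for p in zip(u,v)])
    c,s,a=cv2.minAreaRect((P*1000).astype(np.float32)); print("car",round(d["conf"],2),d["rect"],np.round(c,1),np.round(s,1),round(a,1))
  hsv=cv2.cvtColor(F["pixels"],cv2.COLOR_RGB2HSV); m=cv2.inRange(hsv,(0,150,60),(8,255,255))|cv2.inRange(hsv,(172,150,60),(180,255,255))
  n,l,st,_=cv2.connectedComponentsWithStats(m); i=1+st[1:,4].argmax(); v,u=np.nonzero(l==i)
  P=np.array([back(F,p,.081)[:2] for p in zip(u,v)]); c,rad=cv2.minEnclosingCircle((P*1000).astype(np.float32)); print("red",st[i],np.round(c,1),round(rad,1))
E
```

```text
t 11.8 pos [ 0.6297 -0.1669  0.195 ] F [-0.2  0.3 -0.9] w 0.0425 g 0.0 -> row [ 0.017 -0.003 -0.02 ] [ 0.     0.001 -0.002]
car 0.58 [129.8, 82.4, 281.3, 209.7] [ 631.7 -122.4] [103.9 187.9] 9.2
red [ 277  178   94  104 6801] [ 635.1 -169.6] 36.7
[407.6, 189.3] 0.93 [ 0.6339 -0.1625  0.094 ]
car 0.92 [339.2, 167.5, 94.4, 66.3] [ 626.4 -129. ] [107.1 176. ] 10.3
red [392 183  33  24 474] [ 635.5 -165.1] 31.8
```

View pics/w3.png

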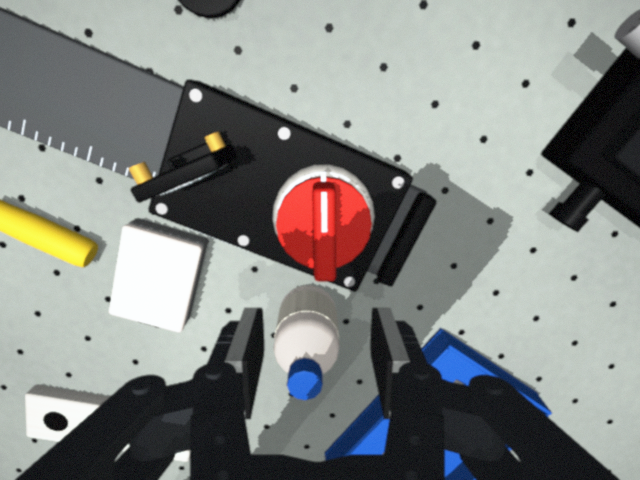

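The wrist view shows the bar upright in the picture at column 324, rows 183 to 280, with the finger axis at about column 317. I'll compute the offset.

```bash
python3 - <<'E'
from h import *
f=r.grab_frame("wrist")
for uv,z in [((324.5,183),.107),((325,280),.107),((324,224),.081),((325,232),.107)]: print(uv,np.round(back(f,uv,z),4))
hsv=cv2.cvtColor(f["pixels"],cv2.COLOR_RGB2HSV); m=cv2.inRange(hsv,(0,150,150),(8,255,255))[178:285,270:380]
print([ (y+178,np.nonzero(m[y])[0].min()+270,np.nonzero(m[y])[0].max()+270) for y in range(0,107,8) if m[y].any()])
o=r.get_obs(); print(np.round(proj(f,[o["tcp_pos"]]),1), np.round(proj(f,[[.633,-.164,.107],[.6297,-.1669,.107]]),1))
to(back(f,(325,232),.107),32.8)
E
```

```text
(324.5, 183) [ 0.6679 -0.1477  0.107 ]
(325, 280) [ 0.6164 -0.1815  0.107 ]
(324, 224) [ 0.6407 -0.1655  0.081 ]
(325, 232) [ 0.643  -0.1642  0.107 ]
[(186, np.int64(301), np.int64(348)), (194, np.int64(291), np.int64(358)), (202, np.int64(285), np.int64(364)), (210, np.int64(281), np.int64(367)), (218, np.int64(279), np.int64(369)), (226, np.int64(278), np.int64(371)), (234, np.int64(279), np.int64(369)), (242, np.int64(280), np.int64(367)), (250, np.int64(286), np.int64(362)), (258, np.int64(294), np.int64(355)), (266, np.int64(305), np.int64(341)), (274, np.int64(318), np.int64(333)), (282, np.int64(319), np.int64(319))]
[[314.4 323.8]] [[315.8 245. ]
 [316.9 251.7]]
t 12.05 pos [ 0.6307 -0.165   0.1957] F [ 0.6 -0.  -0.8] w 0.043 g 0.0 -> row [0.043 0.024 0.355] [ 0.     0.    -0.001]
```

apply_moves --pt "0.03 0.012 0.2 0 0 0" --pt "0.03 0.012 0.36 0 0 0" --pt "0.03 0.012 0.43 0 0 0" --pt "0.03 0.012 0.43 0 0 0"

```text
clock: 12.55
tcp_pos: [0.6384, -0.1627, 0.0874]
orientation: [-3.013, -0.886, 0.002]
contact_force: [0.6, -0.5, 0.6]
grip_width: 0.0428
gripper_force: 0.0
```

apply_moves --pt "0 0 0 0 0 0" --pt "0 0 0 0 0 0" --pt "0 0 0 0 0 0" --pt "0 0 0 0 0 0" --claw 0 --newtons 40

```text
clock: 13.05
tcp_pos: [0.6407, -0.163, 0.09]
orientation: [3.012, 0.886, 0.006]
contact_force: [1.5, -2.1, 6.0]
grip_width: 0.013
gripper_force: 45.1
```

apply_moves --pt "0 0 0.012 0 0 0" --pt "0 0 0.024 0 0 0" --pt "0 0 0.024 0 0 0" --newtons 70

```text
clock: 13.42
tcp_pos: [0.6408, -0.163, 0.0842]
orientation: [3.012, 0.886, 0.006]
contact_force: [0.4, -0.9, 9.7]
grip_width: 0.0119
gripper_force: 74.2
```

apply_moves --pt "0 0 0.004 0 0 0" --pt "0 0 0.008 0 0 0" --pt "0 0 0.008 0 0 0"

```text
clock: 13.8
tcp_pos: [0.6411, -0.163, 0.0838]
orientation: [3.011, 0.885, 0.007]
contact_force: [-2.2, -0.8, 18.3]
grip_width: 0.0121
gripper_force: 75.5
```

apply_moves --pt "0 0 0 0 0 -0.08" --pt "0 0 0 0 0 -0.16" --pt "0 0 0 0 0 -0.24" --pt "0 0 0 0 0 -0.32" --pt "0 0 0 0 0 -0.4"

```text
clock: 14.42
tcp_pos: [0.6399, -0.162, 0.0838]
orientation: [2.587, 1.779, 0.002]
contact_force: [-6.8, 1.8, 21.4]
grip_width: 0.0121
gripper_force: 75.9
```

apply_moves --pt "0 0 0 0 0 -0.08" --pt "0 0 0 0 0 -0.16" --pt "0 0 0 0 0 -0.24" --pt "0 0 0 0 0 -0.32" --pt "0 0 0 0 0 -0.34"

```text
clock: 15.05
tcp_pos: [0.6388, -0.1626, 0.0837]
orientation: [2.03, 2.397, -0.002]
contact_force: [-10.4, 1.2, 25.2]
grip_width: 0.0124
gripper_force: 76.4
```

```bash
python3 - <<'E'
from h import *
o=r.get_obs(); to(o["tcp_pos"],99.7,o); print(np.round(o["moment"],2),np.round(o["joints"],2))
f=r.grab_frame("top"); save(f,"t1.png",(310,130,460,250),5)
E
```

```text
t 15.05 pos [ 0.6388 -0.1626  0.0837] F [-10.4   1.2  25.2] w 0.0124 g 76.4 -> row [0. 0. 0.] [-0.     0.001 -0.003]
[ 0.15  2.61 -0.1 ] [ 0.57  0.69 -0.61  1.68  0.47  0.93 -0.05]
```

View pics/t1.png

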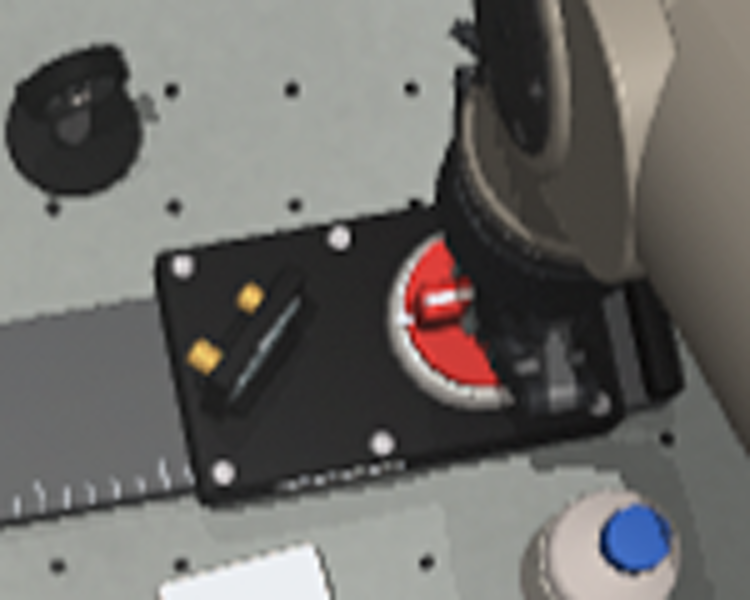

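The bar is now in line with the rail, with the white mark facing the mirror at (440,298). I'll let it spring up while easing the side load.

apply_moves --pt "0 -0.01 -0.015 0 0 0" --pt "0 -0.01 -0.03 0 0 0" --pt "0 -0.01 -0.045 0 0 0" --pt "0 -0.01 -0.058 0 0 0" --pt "0 -0.01 -0.058 0 0 0"

```text
clock: 15.72
tcp_pos: [0.6375, -0.1627, 0.0956]
orientation: [2.031, 2.395, 0.003]
contact_force: [2.4, 0.8, 4.6]
grip_width: 0.0121
gripper_force: 73.5
```

apply_moves --pt "0 0 -0.006 0 0 0" --pt "0.02 0 -0.006 0 0 0" --pt "0.06 0 -0.006 0 0 0" --pt "0.12 0 -0.006 0 0 0" --pt "0.2 0 -0.006 0 0 0"

```text
clock: 16.35
tcp_pos: [0.6293, -0.1157, 0.0964]
orientation: [2.033, 2.391, -0.001]
contact_force: [4.8, -2.6, 4.2]
grip_width: 0.0123
gripper_force: 73.5
```

apply_moves --pt "0.08 0 0 0 0 0" --pt "0.16 0 0 0 0 0" --pt "0.24 0 0 0 0 0" --pt "0.32 0 0 0 0 0" --pt "0.4 0 0 0 0 0"

```text
clock: 16.98
tcp_pos: [0.612, -0.0148, 0.0961]
orientation: [2.033, 2.394, -0.001]
contact_force: [5.0, -2.8, 4.6]
grip_width: 0.0119
gripper_force: 73.5
```

apply_moves --pt "0.08 0.003 0 0 0 0" --pt "0.16 0.005 0 0 0 0" --pt "0.24 0.005 0 0 0 0" --pt "0.31 0.005 0 0 0 0" --pt "0.36 0.005 0 0 0 0"

```text
clock: 17.6
tcp_pos: [0.597, 0.0746, 0.0957]
orientation: [-2.031, -2.396, 0.005]
contact_force: [0.8, -5.3, 6.2]
grip_width: 0.0122
gripper_force: 73.7
```

apply_moves --pt "0.03 0 0 0 0 0" --pt "0.06 0 0 0 0 0" --pt "0.09 0 0 0 0 0" --pt "0.11 0 0 0 0 0" --pt "0.13 0 0 0 0 0"

```text
clock: 18.23
tcp_pos: [0.5917, 0.1056, 0.0956]
orientation: [-2.032, -2.395, 0.006]
contact_force: [0.8, -4.1, 7.2]
grip_width: 0.012
gripper_force: 73.8
```

apply_moves --pt "0.012 0 0 0 0 0" --pt "0.024 0 0 0 0 0" --pt "0.036 0 0 0 0 0"

```text
clock: 18.6
tcp_pos: [0.5902, 0.1143, 0.0956]
orientation: [-2.032, -2.395, 0.006]
contact_force: [0.5, -4.6, 7.2]
grip_width: 0.0124
gripper_force: 73.8
```

apply_moves --pt "0.008 0 -0.008 0 0 0" --pt "0.016 0 -0.008 0 0 0" --pt "0.024 0 -0.008 0 0 0"

```text
clock: 18.98
tcp_pos: [0.5892, 0.1207, 0.0971]
orientation: [-2.031, -2.395, 0.004]
contact_force: [-0.8, -3.1, -0.2]
grip_width: 0.0121
gripper_force: 72.7
```

apply_moves --pt "0.008 0 0 0 0 0" --pt "0.016 0 0 0 0 0" --pt "0.024 0 0 0 0 0"

```text
clock: 19.35
tcp_pos: [0.5884, 0.1264, 0.0971]
orientation: [-2.031, -2.395, 0.004]
contact_force: [-3.1, -3.1, -4.2]
grip_width: 0.0122
gripper_force: 72.2
```

apply_moves --pt "0.006 0 0 0 0 0" --pt "0.012 0 0 0 0 0" --pt "0.018 0 0 0 0 0"

```text
clock: 19.73
tcp_pos: [0.588, 0.1295, 0.0971]
orientation: [-2.033, -2.395, 0.006]
contact_force: [-4.0, -6.8, -4.9]
grip_width: 0.0121
gripper_force: 72.2
```

```bash
python3 - <<'E'
from h import *
o=r.get_obs(); to(o["tcp_pos"],99.7,o)
f=r.grab_frame("side"); save(f,"s2.png",(270,140,430,260),5)
E
```

```text
t 19.73 pos [0.588  0.1295 0.0971] F [-4.  -6.8 -4.9] w 0.0121 g 72.2 -> row [0. 0. 0.] [-0.002  0.001 -0.004]
```

View pics/s2.png

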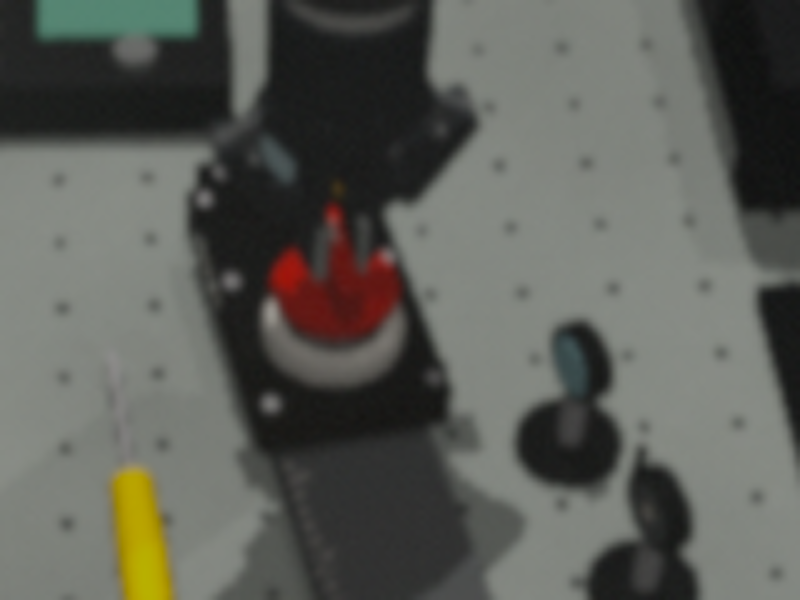

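The side view shows the carriage at the stop end. The force along the rail is rising, so I'm nudging it on gently to confirm contact.

apply_moves --pt "0.006 0 0 0 0 0" --pt "0.006 0 0 0 0 0"

```text
clock: 20.02
tcp_pos: [0.588, 0.1297, 0.0971]
orientation: [2.034, 2.394, -0.008]
contact_force: [-4.0, -7.4, -4.9]
grip_width: 0.0121
gripper_force: 72.2
```

apply_moves --pt "0.008 0 0 0 0 0" --pt "0.008 0 0 0 0 0"

```text
clock: 20.27
tcp_pos: [0.588, 0.13, 0.0971]
orientation: [2.034, 2.391, -0.011]
contact_force: [-3.7, -11.8, -4.0]
grip_width: 0.0123
gripper_force: 72.4
```

apply_moves --pt "0 -0.004 0.015 0 0 0" --pt "0 -0.004 0.03 0 0 0" --pt "0 -0.004 0.045 0 0 0" --pt "0 -0.004 0.06 0 0 0" --pt "0 -0.004 0.06 0 0 0"

```text
clock: 20.9
tcp_pos: [0.5881, 0.1302, 0.0841]
orientation: [2.033, 2.39, -0.008]
contact_force: [-5.7, -13.4, 9.3]
grip_width: 0.0122
gripper_force: 74.2
```

apply_moves --pt "0 0 0.008 0 0 0" --pt "0 0 0.008 0 0 0"

```text
clock: 21.15
tcp_pos: [0.5884, 0.1305, 0.0837]
orientation: [2.033, 2.389, -0.008]
contact_force: [-9.3, -14.4, 22.6]
grip_width: 0.0121
gripper_force: 76.0
```

apply_moves --pt "0 -0.005 0 0 0 0.08" --pt "0 -0.005 0 0 0 0.16" --pt "0 -0.005 0 0 0 0.24" --pt "0 -0.005 0 0 0 0.32" --pt "0 -0.005 0 0 0 0.4"

```text
clock: 21.78
tcp_pos: [0.5895, 0.1301, 0.0838]
orientation: [2.673, 1.637, 0.003]
contact_force: [-1.4, -13.5, 13.3]
grip_width: 0.0122
gripper_force: 74.8
```

apply_moves --pt "0 0 0 0 0 0.08" --pt "0 0 0 0 0 0.16" --pt "0 0 0 0 0 0.24" --pt "0 0 0 0 0 0.32" --pt "0 0 0 0 0 0.38"

```text
clock: 22.4
tcp_pos: [0.5907, 0.129, 0.0839]
orientation: [3.036, 0.779, 0.009]
contact_force: [2.2, -15.9, 12.0]
grip_width: 0.0123
gripper_force: 74.5
```

```bash
python3 - <<'E'
from h import *
o=r.get_obs(); to(o["tcp_pos"],99.7-74.5,o); print(np.round(o["moment"],2))
E
```

```text
t 22.4 pos [0.5907 0.129  0.0839] F [  2.2 -15.9  12. ] w 0.0123 g 74.5 -> row [0. 0. 0.] [ 0.005 -0.003  0.04 ]
[-3.83 -0.17  0.09]
```

apply_moves --pt "0 0 0.004 0 0 0.03" --pt "0 0 0.004 0 0 0.05" --pt "0 0 0.004 0 0 0.05"

```text
clock: 22.78
tcp_pos: [0.591, 0.1289, 0.0838]
orientation: [3.063, 0.664, 0.01]
contact_force: [-0.9, -16.0, 18.5]
grip_width: 0.0119
gripper_force: 75.6
```

```bash
python3 - <<'E'
from h import *
o=r.get_obs(); to(o["tcp_pos"],99.7-74.5,o); print(np.round(o["moment"],2))
E
```

```text
t 22.77 pos [0.591  0.1289 0.0838] F [ -0.9 -16.   18.5] w 0.0119 g 75.6 -> row [0. 0. 0.] [ 0.006 -0.003 -0.008]
[-4.02  0.32  0.23]
```

apply_moves --pt "0 0 0 0 0 0.03" --pt "0 0 0 0 0 0.03"

```text
clock: 23.02
tcp_pos: [0.5911, 0.129, 0.0838]
orientation: [3.077, 0.596, 0.011]
contact_force: [-0.7, -17.0, 18.1]
grip_width: 0.0119
gripper_force: 78.2
```

```bash
python3 - <<'E'
from h import *
o=r.get_obs(); to(o["tcp_pos"],99.7-74.5,o); print(np.round(o["moment"],2))
E
```

```text
t 23.02 pos [0.5911 0.129  0.0838] F [ -0.7 -17.   18.1] w 0.0119 g 78.2 -> row [0. 0. 0.] [ 0.006 -0.003 -0.036]
[-4.1   0.2   1.07]
```

apply_moves --pt "0 0 -0.01 0 0 -0.02" --pt "0 0 -0.02 0 0 -0.02" --pt "0 0 -0.03 0 0 -0.02" --pt "0 0 -0.03 0 0 -0.02"

```text
clock: 23.52
tcp_pos: [0.5906, 0.1288, 0.0898]
orientation: [3.068, 0.642, 0.009]
contact_force: [3.8, -14.9, 7.4]
grip_width: 0.0121
gripper_force: 74.2
```

apply_moves --pt "0 0 0 0 0 0" --pt "0 0 0 0 0 0" --pt "0 0 0 0 0 0" --claw 0.45

```text
clock: 23.9
tcp_pos: [0.5867, 0.136, 0.088]
orientation: [-3.072, -0.65, -0.003]
contact_force: [-0.2, 0.6, -0.4]
grip_width: 0.0383
gripper_force: 0.0
```

apply_moves --pt "0 0 -0.1 0 0 0" --pt "0 0 -0.3 0 0 0" --pt "0 0 -0.5 0 0 0" --pt "0 0 -0.6 0 0 0" --pt "0 0 -0.6 0 0 0"

```text
clock: 24.52
tcp_pos: [0.5876, 0.1357, 0.2399]
orientation: [-3.073, -0.649, -0.008]
contact_force: [-0.1, 0.2, -1.2]
grip_width: 0.0384
gripper_force: 0.0
```

```bash
python3 - <<'E'
from h import *
f=r.grab_frame("wrist"); save(f,"w4.png")
to([.59,.13,.25],25.2)
t=r.grab_frame("top")
for F in (f,t):
  for d in r.outline_of(F,"carriage_center")[:1]:
    v,u=np.nonzero(d["pixels"]); P=np.array([back(F,p,.052)[:2] for p in zip(u,v)])
    c,s,a=cv2.minAreaRect((P*1000).astype(np.float32)); print("car",round(d["conf"],2),d["rect"],np.round(c,1),np.round(s,1),round(a,1))
  for d in r.landmark_of(F,"knob_grip")[:1]: print("knob",d["point"],np.round(back(F,d["point"],.094),4))
  for d in r.landmark_of(F,"stop_face")[:1]: print("stop",d["point"],np.round(back(F,d["point"],.022),4))
E
```

```text
t 24.57 pos [0.5865 0.1351 0.238 ] F [ 0.2 -0.2 -0.3] w 0.0387 g 0.0 -> row [ 0.005  0.024 -0.048] [-0.    -0.001 -0.015]
car 0.56 [167.1, 122.6, 234.3, 155.5] [582.7 168. ] [102.5 185.2] 9.7
knob [330.9, 224.9] [0.5916 0.1251 0.094 ]
stop [193.4, 173.4] [0.5674 0.247  0.022 ]
car 0.68 [82.4, 240.1, 71.5, 89.0] [462.8 384.1] [131.1 167.3] 89.2
```

View pics/w4.png

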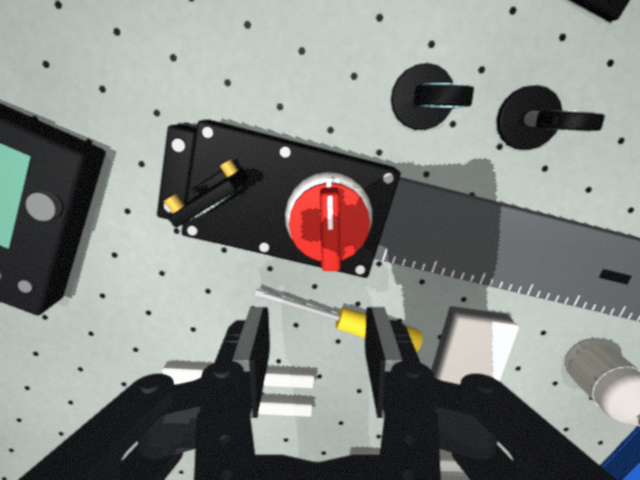

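The wrist view shows the carriage against the end stop at (180,170), with the bar at its clockwise end (column 330, about 75° from the rail). I'll check by disc size that the knob is latched down, and that nothing else moved.

```bash
python3 - <<'E'
from h import *
f=r.grab_frame("wrist")
hsv=cv2.cvtColor(f["pixels"],cv2.COLOR_RGB2HSV); m=cv2.inRange(hsv,(0,150,60),(8,255,255))|cv2.inRange(hsv,(172,150,60),(180,255,255))
n,l,st,_=cv2.connectedComponentsWithStats(m); i=1+st[1:,4].argmax(); print("red",st[i], np.array(f["eye"]))
g=np.linspace(0,6.283,200)
for z in (.081,.088):
    q=proj(f,np.c_[.5916+.032*np.cos(g),.127+.032*np.sin(g),z+0*g]); print(z,"disc width",np.ptp(q[:,0]).round(1))
e=np.array([np.cos(np.radians(24.2)),np.sin(np.radians(24.2)),0])
for z in (.107,.114):
    c=np.array([.5916,.127,z]); q=proj(f,[c-.03*e,c+.03*e]); print(z,"bar len",np.linalg.norm(q[0]-q[1]).round(1))
for t,z in [("iris",0),("lens",0),("driver",0),("case",0),("bottle",0)]:
    print(t,[(round(d["conf"],2),np.round(back(f,d["point"],z)[:2],3).tolist()) for d in r.landmark_of(f,t)[:1]])
E
```

```text
red [ 288  180   82   89 5045] [0.66413475 0.16765399 0.37952593]
0.081 disc width 83.3
0.088 disc width 85.1
0.107 bar len 81.3
0.114 bar len 83.0
iris [(0.79, [0.732, -0.011])]
lens [(0.6, [0.709, 0.086])]
driver [(0.87, [0.48, 0.065])]
case [(0.62, [0.507, -0.084])]
bottle [(0.74, [0.543, -0.214])]
```

```bash
python3 -c "
from bench import r
print(r.hand_in())"
```

```text
the job is handed in; nothing more can be done
None
```

I've handed the job in: the fork lies flat in the blue tray, and the mirror carriage is against the end stop with its knob turned clockwise to the end; by camera it looks latched down, though that height check was close (7 mm is about 2 pixels). It took about 25 s on the robot's clock, and no verdict came back.

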